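# Shut the beam and reset the laser interlock

### The job

First push the aluminium beam shutter all the way across in front of the laser's aperture. Then press the console's two green keys together, one fingertip on each, hold both fully down for three seconds, and let go. Touch only, grasp nothing: do not press the red stop button, and leave the lens, the power-meter puck and the screwdriver where they are.

Things in the scene. Friction and masses are not known exactly. Their poses are not given: they have to be found in the camera images.
- laser: Fixed laser unit, orange and white head on a black base plate. Origin: on the table under the shutter rail's middle. Its x axis points out of the aperture, its y axis along the shutter's slide; both level. Base plate 10 mm thick, from x -190 to +70 mm and y -130 to +130 mm; the head stands on it at x -184 to -34 mm, y -65 to +85 mm, 80 mm high. The aperture is in the head's +x face at y +48 mm, 35 mm above the table.
- shutter (a joint): How far the shutter has slid along the laser's +y axis, m: 0 aperture bare, 0.050 at the end stop, aperture covered. It starts between 0 and 0.012, needs about 2.5 N to slide and stays where it is left.
- shutter_push_face (a point): Middle of the shutter's flat -y end face (axes as the laser's), the face to push towards +y, 35 mm above the table. The shutter is an aluminium block with two yellow stripes on top, 56 mm in x, 95 mm in y, from 14 to 56 mm above the table; it runs on the laser unit's base plate, 8 mm from the head. Beside its push face the base plate (10 mm high) is free.
- console: Fixed interlock console, white box 160 mm in x, 170 mm in y, 45 mm high; origin under its centre on the table, z up. The two green keys are at x -35 mm, y +30 (left) and -30 mm (right); the red stop button at x +45 mm, y 0, 63 mm high over all, 36 mm across.
- key_left_top (a point): Centre of the left green key's top, the key a round cap 28 mm across in a black collar 44 mm across (collar top 57 mm above the table). Top 67 mm above the table when up, 59 mm when fully down. Moves with the key. The keys' centres are 60 mm apart along the console's y axis.
- key_right_top (a point): The same for the right green key.
- key_left (a joint): Travel of the left green key, m: 0 up, 0.008 fully down. A spring pushes it back up: 1.5 N to start it, 5 N to hold it fully down.
- key_right (a joint): The same for the right green key.
- stop (a joint): Travel of the red stop button, m: 0 up, 0.006 pressed (9 N). To be left alone.
- lens: Loose lens in a round black mount 34 mm across on a steel post with a round foot 44 mm across, 87 mm high in all; origin under the foot. To be left alone.
- puck: Loose power-meter head, black disc 60 mm across, 34 mm high; origin under its centre. To be left alone.
- driver: Loose screwdriver lying on the table along its x axis, 150 mm long; origin under its middle. To be left alone.
Things that resemble listed ones, but are neither listed nor needed, are in the scene too. What is shaped like the console but orange or turquoise is not meant.

How it is judged:
By the outcome, as a careful person would: the job done as asked, in the order asked, and still so for the second after the job is handed in, with the robot touching nothing.
It also fails if it takes over 51 s, if anything falls off the work surface, if the arm or the gripper's body presses on something with over 40 N, if the wrist force passes 120 N, or if a joint passes its speed limit or range.

### The arm

A 6-joint arm with a two-finger parallel gripper is mounted at the origin on the work surface. World frame = base frame: x ahead of the robot, y to its left, z up, the work surface at z = 0. Lengths are in m, angles in degrees, forces in N, time in s.
With the tool pointing down it reaches from about 0.4 to 0.825 m from the base axis. Payload 7 kg.
Tool frame: the origin (TCP) lies midway between the tips of the shut fingers; the grasp point (between the pads) lies 19 mm behind it; z points along the fingers, y is the line along which they close (so a half turn about z gives the same grasp; the last joint's range is limited). The gripper opens to 88 mm and grips with 3 to 60 N. Pads are 19 mm wide; open, the fingers measure 130 mm over their backs; the gripper's body (78 mm by 193 mm) begins 47 mm behind the grasp point.
Start: joints at [-52.42, 20.546, 0.682, 0, -70.136, -16.507], TCP at [0.243, -0.63, 0.227] pointing down, gripper open.
Joint ranges: [-176.03, 176.03], [-82.01, 121.73], [-58.28, 71.71], [-173.87, 95.51], [-174.79, -0.11], [-173.66, 173.66]. Speed limits (degrees/s): [136.94, 136.94, 172.46, 180, 180, 180].

### API

Orientations are given as [roll, pitch, yaw] about the fixed x, y, z axes, in that order (R = Rz(yaw) Ry(pitch) Rx(roll)).
In Python, from plant import ctrl gives the robot as it stands.
- The arm moves only by the tool arm_command, never from a script. Its argument "steps" is a list of rows, each an object with "translation": the shift along the tool's x, y, z in mm, a list of three; "rotation": the turn, a rotation vector about the tool's x, y, z in units of 5 degrees (1.0 is 5 degrees), a list of three; "claw": the finger opening in mm, from 0 to 87.6. In form: [{"translation": [x, y, z], "rotation": [rx, ry, rz], "claw": claw}, ...]. A call has 1 to 5 rows; each row is the pose to reach, as a shift and turn from the pose commanded when the call began, along the tool's axes at that moment; what a row does not reach only later rows make up. A row lasts 1/10 s, in which the tool goes at most 50 mm and 8.59 degrees, less where a joint would pass 70% of its speed; a pose out of reach is approached as far as the arm can. A call with a gripper value outside its range is refused whole. The fingers move at their own pace and stop on an object; the grip force is fixed at half the most. Time passes only in rows, so rows that repeat a pose let the fingers close. It gives the time, the measured TCP pose, the force, the opening and the grip force at its end, in the units of the state.
- ctrl.get_obs(): the state, without advancing time (a new reading comes with each control period).
- ctrl.snapshot(name): name is "scene" or "top"; returns (picture, depth): 420x560x3 uint8, red, green, blue; 420x560 float32, m along the optical axis (not along the pixel's ray), 0 where there is no reading.
- ctrl.calibration(name): a dict with "vertical_fov" (degrees; the focal length in pixels is half the picture's height over the tangent of half this angle, whatever the lens; pixels are square), "cx", "cy" (the principal point, pixels), "rvec" (rotation vector, rad) and "tvec" (3), from world to camera coordinates, as OpenCV has them. Camera axes: x right, y down, z forward; pixel columns grow to the right and rows downward; lengths in m; the calibration is good to about 2 mm. A picture is of the moment at which its call begins. calibration takes no time and is no camera call.
- ctrl.close_job(): hands the job in; it is judged then, once.
The state is a dict: "clock": time; "joint_pos": joint angles; "qvel": joint speeds; "tau": joint torques, N m; "tool_pos": TCP position; "orientation": TCP orientation; "force": force on the tool from outside, world axes, zero at the start; "moment": the same for the moment, N m; "opening": finger opening in m; "gripper_force": force on a finger pad.
Only numpy, scipy, OpenCV 4.12 (cv2) and the standard library are available. Lean on these libraries where they do the work, as an engineer would, in place of code of your own. Each camera call takes 0.05 s, during which the arm holds its last target. There are 200 camera calls.

## Working session

There is one attempt and no reset: what is moved stays moved. The work goes in short steps, Python scripts to look and compute and a tool call to move; the robot and the scene stay as the last step left them, time stands still between calls to the robot, and variables do not carry over. Pictures are saved under pics/ and viewed, at most 10 in all, crops included, and the job is handed in when it is done.

Besides the shell and the picture viewer there is one more tool, called after ">>>" in YAML: its name, and indented under it one key for each argument. arm_command: Moves the arm, as the interface text tells. Its arguments: {"type":"object","properties":{"steps":{"type":"array"}},"required":["steps"]}

```bash
mkdir -p pics; cat > h.py <<'E'
import numpy as np, cv2
from plant import ctrl
def cam(n):
    c=ctrl.calibration(n); f=210/np.tan(np.radians(c["vertical_fov"])/2)
    return c,f,cv2.Rodrigues(np.array(c["rvec"],float))[0],np.array(c["tvec"],float).ravel()
def cloud(n,depth):
    c,f,R,t=cam(n); v,u=np.mgrid[:420,:560]
    P=np.dstack([(u-c["cx"])*depth/f,(v-c["cy"])*depth/f,depth])
    return (P-t)@R
E
python3 - <<'E'
from h import *
for n in("scene","top"):
    p,d=ctrl.snapshot(n); np.savez(f"{n}.npz",p=p,d=d)
    cv2.imwrite(f"pics/{n}0.png",p[:,:,::-1]); c=ctrl.calibration(n); print(n,c, -cam(n)[2].T@cam(n)[3])
print(ctrl.get_obs())
E
```

```text
scene {'vertical_fov': 52.660532763238095, 'cx': 276.8064763940477, 'cy': 205.26000812454552, 'rvec': array([ 2.36284417,  1.24509391, -0.31446217]), 'tvec': array([-0.2013761 , -0.41121294,  1.28523291])} [ 0.92174497 -0.39791698  0.92386164]
top {'vertical_fov': 54.44703097133767, 'cx': 278.47166666256413, 'cy': 205.33113988339298, 'rvec': array([ 2.17230313, -2.17200187,  0.15755198]), 'tvec': array([-0.13409032,  0.52610532,  0.92034786])} [ 0.41304422 -0.10930836  0.9794148 ]
{'clock': 0.1, 'joint_pos': array([-5.24210251e+01,  2.05883388e+01,  6.39375397e-01, -1.85113830e-02,
       -7.01356327e+01, -1.65074229e+01]), 'qvel': array([-0.07668971,  0.01531926,  0.07793787, -0.0718757 ,  0.01731807,
       -0.00264675]), 'tau': array([ 4.19589669e-04, -5.84165275e+01,  2.93752688e+01,  7.01544285e+00,
        1.01574662e-02, -5.31738715e-05]), 'tool_pos': array([ 0.24251429, -0.62946332,  0.22570524]), 'orientation': array([ 1.79913946e+02, -7.35393624e-03, -1.58934745e+02]), 'force': array([-0.01252227,  0.28579298,  0.11223396]), 'moment': array([ 0.04559391, -0.0106681 ,  0.01620784]), 'gripper_force': 0.0, 'opening': 0.08765688537652117}
```

View pics/scene0.png

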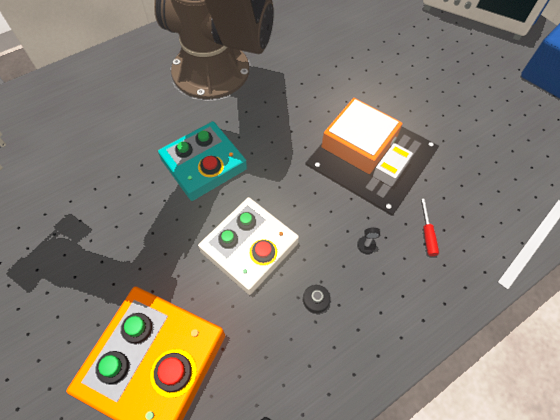

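View pics/top0.png

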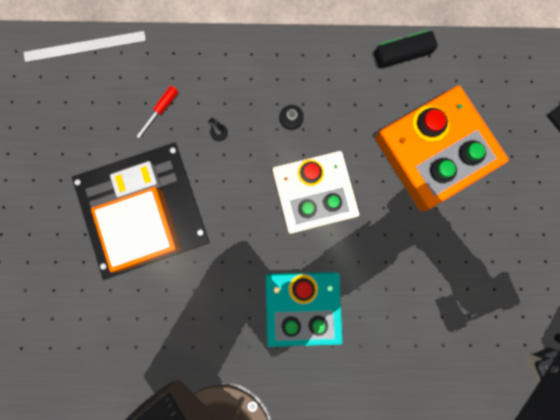

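The top view shows the white console at about (315,192), with its green keys at (307,208) and (333,202). The shutter is at about (134,179), and its push face is the right end, near (157,175). The lens is at (218,130), the driver at (157,112) and the puck at (291,117).

```bash
python3 - <<'E'
from h import *
def onplane(n,uv,z):
    c,f,R,t=cam(n); uv=np.atleast_2d(uv).astype(float)
    r=np.c_[(uv[:,0]-c["cx"])/f,(uv[:,1]-c["cy"])/f,np.ones(len(uv))]@R; o=-R.T@t
    return o+r*((z-o[2])/r[:,2])[:,None]
def blobs(n,m,z,box,mn=30):
    k,l,s,ce=cv2.connectedComponentsWithStats(m.astype(np.uint8))
    for i in range(1,k):
        if s[i,4]<mn or not(box[0]<ce[i][0]<box[1] and box[2]<ce[i][1]<box[3]):continue
        v,u=np.where(l==i); P=onplane(n,np.c_[u,v],z)
        zz=cloud(n,D)[v,u,2]
        (c,s2,a)=cv2.minAreaRect((P[:,:2]*1000).astype(np.float32))
        print(n,'px',ce[i].round(1),s[i,4],'mean',P.mean(0).round(4),'rect',np.round(c,1),np.round(s2,1),round(a,1),'z',np.median(zz).round(4))
for n,bk,bs,bh in(("top",(270,365,150,235),(100,165,155,200),(85,180,180,275)),("scene",(195,305,195,295),(370,420,135,185),(320,405,95,170))):
    z=np.load(n+".npz"); p=z["p"].astype(int); D=z["d"]; r,g,b=p[...,0],p[...,1],p[...,2]
    print("green");blobs(n,(g>r+40)&(g>b+30),.067,bk)
    print("red");blobs(n,(r>g+80)&(r>b+80)&(g<90),.063,bk)
    C=cloud(n,D); Z=C[...,2]
    H=hsv=cv2.cvtColor(z["p"],cv2.COLOR_RGB2HSV)
    print("console");blobs(n,(Z>.037)&(Z<.08),.045,bk,500)
    print("shutter");blobs(n,(Z>.049)&(Z<.063),.056,bs)
    print("yellow");blobs(n,(r>150)&(g>120)&(b<110),.056,bs,15)
    print("head");blobs(n,(Z>.073)&(Z<.09),.08,bh,500)
E
```

```text
green
top px [333.2 201.1] 138 mean [ 0.5319 -0.257   0.067 ] rect [ 532.2 -256.6] [27.3 27.5] 89.1 z 0.0672
top px [307.4 207.8] 128 mean [ 0.5166 -0.1984  0.067 ] rect [ 516.2 -197.5] [27.1 27.3] 89.3 z 0.0677
red
top px [311.5 170.6] 209 mean [ 0.6028 -0.209   0.063 ] rect [ 603. -209.] [35.  34.6] 0.2 z 0.066
console
top px [315.  191.9] 4900 mean [ 0.5566 -0.2186  0.045 ] rect [ 557.3 -218.8] [159.  169.1] 14.2 z 0.0448
shutter
top px [133.2 179.2] 1021 mean [0.5828 0.1971 0.056 ] rect [582.6 197. ] [56.1 94.6] 19.4 z 0.055
yellow
top px [145.2 174.3] 93 mean [0.5942 0.1704 0.056 ] rect [594.6 170.4] [36.2 13.3] 17.6 z 0.056
top px [119.8 182.8] 96 mean [0.5743 0.2269 0.056 ] rect [574.2 226.8] [37.5 13.2] 18.7 z 0.0558
head
top px [132.1 228.8] 3978 mean [0.4685 0.187  0.08  ] rect [469.4 185.9] [146.2 147.3] 19.1 z 0.0787
green
scene px [245.4 217.4] 106 mean [ 0.5176 -0.1989  0.067 ] rect [ 516.8 -198.3] [25.  25.8] 57.2 z 0.0678
scene px [227.  235.4] 117 mean [ 0.5326 -0.257   0.067 ] rect [ 532.6 -257. ] [26.8 26.4] 82.9 z 0.0683
red
console
scene px [247.8 242.9] 4814 mean [ 0.5642 -0.2235  0.045 ] rect [ 561.8 -221.3] [160.2 169.4] 14.2 z 0.0448
shutter
scene px [393.7 160.9] 714 mean [0.5867 0.1942 0.056 ] rect [586.2 194.5] [55.9 98.4] 19.8 z 0.055
yellow
scene px [400.5 151.5] 68 mean [0.5748 0.2277 0.056 ] rect [574.4 227.5] [37.5 12.8] 21.6 z 0.0561
scene px [388.8 167.3] 74 mean [0.5943 0.1707 0.056 ] rect [594.3 170.8] [38.  14.1] 19.4 z 0.0559
head
scene px [363.  127.6] 2325 mean [0.4745 0.183  0.08  ] rect [474.6 182.4] [146.8 146.8] 19.5 z 0.0788
```

>>> arm_command:
  steps:
    - {"translation":[-37,33,0],"rotation":[0,0,0],"claw":0}
    - {"translation":[-74,67,0],"rotation":[0,0,0],"claw":0}
    - {"translation":[-111,100,0],"rotation":[0,0,0],"claw":0}
    - {"translation":[-148,134,0],"rotation":[0,0,0],"claw":0}
    - {"translation":[-184,167,0],"rotation":[0,0,0.35],"claw":0}

```text
clock: 0.6
tool_pos: [0.3547, -0.4059, 0.2263]
orientation: [180.0, -0.0, -160.7]
force: [1.6, 0.1, 0.2]
opening: 0.053
gripper_force: 0.0
```

```bash
cat >> h.py <<'E'
from scipy.spatial.transform import Rotation as Ro
def go(x,y,z,yaw):
    o=ctrl.get_obs(); R=Ro.from_euler('xyz',o["orientation"],degrees=True); T=Ro.from_euler('xyz',[180,0,yaw],degrees=True)
    print('t',o["clock"],'pos',o["tool_pos"].round(4),'rpy',o["orientation"].round(2),'F',o["force"].round(2),'op',round(o["opening"],4))
    print('trans mm',(R.inv().apply(np.array([x,y,z])-o["tool_pos"])*1000).round(1),'rot/5deg',((R.inv()*T).as_rotvec(degrees=True)/5).round(3))
E
python3 -c "
from h import *
go(.615,.109,.226,-160.7)"
```

```text
t 0.6 pos [ 0.3547 -0.4059  0.2263] rpy [ 1.7998e+02 -1.0000e-02 -1.6070e+02] F [1.59 0.1  0.22] op 0.053
trans mm [-4.159e+02  4.000e+02  4.000e-01] rot/5deg [ 0.004 -0.001 -0.001]
```

>>> arm_command:
  steps:
    - {"translation":[-28,27,0],"rotation":[0,0,0],"claw":0}
    - {"translation":[-56,53,0],"rotation":[0,0,0],"claw":0}
    - {"translation":[-84,80,0],"rotation":[0,0,0],"claw":0}
    - {"translation":[-112,106,0],"rotation":[0,0,0],"claw":0}
    - {"translation":[-139,133,0],"rotation":[0,0,0],"claw":0}

```text
clock: 1.1
tool_pos: [0.4418, -0.2348, 0.2264]
orientation: [180.0, -0.0, -160.7]
force: [1.7, -0.3, -0.0]
opening: 0.0133
gripper_force: 0.0
```

>>> arm_command:
  steps:
    - {"translation":[-28,27,0],"rotation":[0,0,0],"claw":0}
    - {"translation":[-56,53,0],"rotation":[0,0,0],"claw":0}
    - {"translation":[-84,80,0],"rotation":[0,0,0],"claw":0}
    - {"translation":[-112,106,0],"rotation":[0,0,0],"claw":0}
    - {"translation":[-139,133,0],"rotation":[0,0,0],"claw":0}

```text
clock: 1.6
tool_pos: [0.529, -0.0633, 0.2264]
orientation: [180.0, -0.0, -160.7]
force: [0.7, 0.1, 0.6]
opening: 0.0004
gripper_force: 0.0
```

>>> arm_command:
  steps:
    - {"translation":[-28,27,0],"rotation":[0,0,0],"claw":0}
    - {"translation":[-56,53,0],"rotation":[0,0,0],"claw":0}
    - {"translation":[-84,80,0],"rotation":[0,0,0],"claw":0}
    - {"translation":[-112,106,0],"rotation":[0,0,0],"claw":0}
    - {"translation":[-138,133,0],"rotation":[0,0,0],"claw":0}

```text
clock: 2.1
tool_pos: [0.6153, 0.1078, 0.2261]
orientation: [-180.0, -0.0, -160.7]
force: [1.0, -0.1, 0.5]
opening: 0.0001
gripper_force: 0.0
```

```bash
python3 - <<'E'
from h import *
p,d=ctrl.snapshot("scene"); cv2.imwrite("pics/s1.png",p[:,:,::-1])
go(.615,.109,.038,-160.7)
C=cloud("scene",d)
# lens: points near expected place
m=(C[...,2]>.02)&(C[...,2]<.1)&(abs(C[...,0]-.68)<.06)&(abs(C[...,1]-.02)<.07)
q=C[m]; print(len(q), q.min(0) if len(q) else '', q.max(0) if len(q) else '', np.median(q,0) if len(q) else '')
E
```

```text
t 2.15 pos [0.6175 0.1119 0.2255] rpy [ 1.8000e+02  2.0000e-02 -1.6056e+02] F [4.35 3.38 1.85] op 0.0005
trans mm [  3.3  -1.9 187.5] rot/5deg [0.001 0.004 0.028]
187 [ 0.69519154 -0.00550162  0.02031917] [0.72412291 0.0279915  0.08909497] [0.71221421 0.00754375 0.07510799]
```

View pics/s1.png

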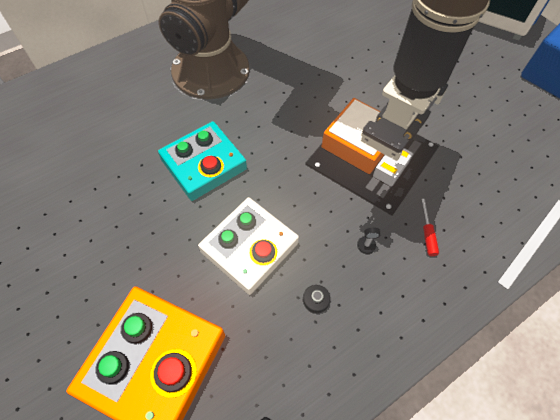

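The gripper is now above the free stretch of base plate beside the shutter, around (385,155). The lens at (370,240) is clear of the gripper body, so I'll descend.

>>> arm_command:
  steps:
    - {"translation":[1,-1,40],"rotation":[0,0,0],"claw":0}
    - {"translation":[1,-1,80],"rotation":[0,0,0],"claw":0}
    - {"translation":[1,-1,120],"rotation":[0,0,0],"claw":0}
    - {"translation":[1,-1,155],"rotation":[0,0,0],"claw":0}
    - {"translation":[1,-1,190],"rotation":[0,0,0],"claw":0}

```text
clock: 2.65
tool_pos: [0.6138, 0.1048, 0.0348]
orientation: [-180.0, -0.0, -160.7]
force: [0.5, -0.8, 0.4]
opening: 0.0004
gripper_force: 0.0
```

>>> arm_command:
  steps:
    - {"translation":[0,4,0],"rotation":[0,0,0],"claw":0}
    - {"translation":[0,8,0],"rotation":[0,0,0],"claw":0}
    - {"translation":[0,12,0],"rotation":[0,0,0],"claw":0}
    - {"translation":[0,16,0],"rotation":[0,0,0],"claw":0}
    - {"translation":[0,20,0],"rotation":[0,0,0],"claw":0}

```text
clock: 3.15
tool_pos: [0.6083, 0.1248, 0.0383]
orientation: [180.0, 0.2, -160.7]
force: [-0.4, 0.3, 0.2]
opening: 0.0004
gripper_force: 0.0
```

>>> arm_command:
  steps:
    - {"translation":[0,4,0],"rotation":[0,0,0],"claw":0}
    - {"translation":[0,8,0],"rotation":[0,0,0],"claw":0}
    - {"translation":[0,12,0],"rotation":[0,0,0],"claw":0}
    - {"translation":[0,16,0],"rotation":[0,0,0],"claw":0}
    - {"translation":[0,20,0],"rotation":[0,0,0],"claw":0}

```text
clock: 3.65
tool_pos: [0.601, 0.1427, 0.0366]
orientation: [-180.0, -0.0, -160.7]
force: [1.1, -3.1, 1.7]
opening: 0.0006
gripper_force: 1.4
```

>>> arm_command:
  steps:
    - {"translation":[0,4,0],"rotation":[0,0,0],"claw":0}
    - {"translation":[0,8,0],"rotation":[0,0,0],"claw":0}
    - {"translation":[0,12,0],"rotation":[0,0,0],"claw":0}
    - {"translation":[0,16,0],"rotation":[0,0,0],"claw":0}
    - {"translation":[0,20,0],"rotation":[0,0,0],"claw":0}

```text
clock: 4.15
tool_pos: [0.5943, 0.1619, 0.0366]
orientation: [-180.0, -0.0, -160.7]
force: [0.2, -2.2, 0.8]
opening: 0.0006
gripper_force: 1.4
```

Contact shows about 2.5–3 N, as expected. I'll go on in smaller steps up to the stop.

>>> arm_command:
  steps:
    - {"translation":[0,2,0],"rotation":[0,0,0],"claw":0}
    - {"translation":[0,4,0],"rotation":[0,0,0],"claw":0}
    - {"translation":[0,6,0],"rotation":[0,0,0],"claw":0}
    - {"translation":[0,7,0],"rotation":[0,0,0],"claw":0}
    - {"translation":[0,8,0],"rotation":[0,0,0],"claw":0}

```text
clock: 4.65
tool_pos: [0.5917, 0.1692, 0.0366]
orientation: [-180.0, -0.0, -160.7]
force: [0.3, -2.7, 1.7]
opening: 0.0005
gripper_force: 1.4
```

>>> arm_command:
  steps:
    - {"translation":[0,1,0],"rotation":[0,0,0],"claw":0}
    - {"translation":[0,2,0],"rotation":[0,0,0],"claw":0}
    - {"translation":[0,3,0],"rotation":[0,0,0],"claw":0}
    - {"translation":[0,4,0],"rotation":[0,0,0],"claw":0}
    - {"translation":[0,4,0],"rotation":[0,0,0],"claw":0}

```text
clock: 5.15
tool_pos: [0.5903, 0.1731, 0.0365]
orientation: [180.0, -0.0, -160.7]
force: [-0.6, -2.1, 1.1]
opening: 0.0005
gripper_force: 1.0
```

>>> arm_command:
  steps:
    - {"translation":[0,1,0],"rotation":[0,0,0],"claw":0}
    - {"translation":[0,2,0],"rotation":[0,0,0],"claw":0}
    - {"translation":[0,3,0],"rotation":[0,0,0],"claw":0}
    - {"translation":[0,3,0],"rotation":[0,0,0],"claw":0}
    - {"translation":[0,3,0],"rotation":[0,0,0],"claw":0}

```text
clock: 5.65
tool_pos: [0.5894, 0.176, 0.0365]
orientation: [180.0, 0.0, -160.7]
force: [-0.5, -2.5, 0.7]
opening: 0.0008
gripper_force: 0.9
```

>>> arm_command:
  steps:
    - {"translation":[0,1,0],"rotation":[0,0,0],"claw":0}
    - {"translation":[0,1,0],"rotation":[0,0,0],"claw":0}
    - {"translation":[0,2,0],"rotation":[0,0,0],"claw":0}
    - {"translation":[0,2,0],"rotation":[0,0,0],"claw":0}
    - {"translation":[0,2,0],"rotation":[0,0,0],"claw":0}

```text
clock: 6.15
tool_pos: [0.5887, 0.1778, 0.0365]
orientation: [180.0, -0.0, -160.7]
force: [-0.7, -1.8, 1.9]
opening: 0.0008
gripper_force: 1.0
```

>>> arm_command:
  steps:
    - {"translation":[0,1,0],"rotation":[0,0,0],"claw":0}
    - {"translation":[0,1,0],"rotation":[0,0,0],"claw":0}
    - {"translation":[0,2,0],"rotation":[0,0,0],"claw":0}
    - {"translation":[0,2,0],"rotation":[0,0,0],"claw":0}
    - {"translation":[0,2,0],"rotation":[0,0,0],"claw":0}

```text
clock: 6.65
tool_pos: [0.5881, 0.1795, 0.0365]
orientation: [-180.0, -0.0, -160.7]
force: [0.6, -2.3, 0.9]
opening: 0.0004
gripper_force: 1.5
```

```bash
python3 - <<'E'
from h import *
p,d=ctrl.snapshot("top"); cv2.imwrite("pics/t2.png",cv2.resize(p[120:300,40:280,::-1],(720,540)))
go(.5887,.1778,.036,-160.7)
E
```

```text
t 6.7 pos [0.5881 0.1796 0.0365] rpy [-180.     -0.   -160.68] F [ 0.51 -2.27  0.97] op 0.0006
trans mm [ 0.  -1.9  0.5] rot/5deg [-0.    -0.001  0.005]
```

View pics/t2.png

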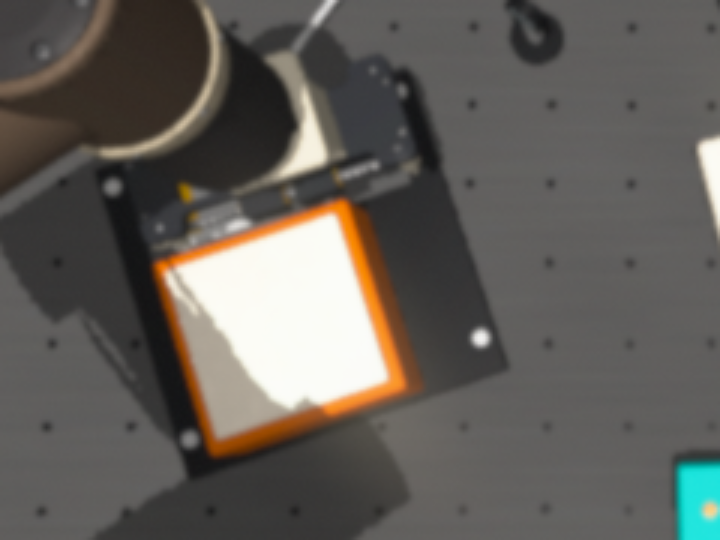

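The arm hides the shutter at about (210,215) of the crop, and the force is still only the sliding force. I'll keep pushing until it rises.

>>> arm_command:
  steps:
    - {"translation":[0,1,0],"rotation":[0,0,0],"claw":0}
    - {"translation":[0,1,0],"rotation":[0,0,0],"claw":0}
    - {"translation":[0,2,0],"rotation":[0,0,0],"claw":0}
    - {"translation":[0,2,0],"rotation":[0,0,0],"claw":0}
    - {"translation":[0,2,0],"rotation":[0,0,0],"claw":0}

```text
clock: 7.2
tool_pos: [0.5879, 0.1797, 0.0366]
orientation: [-179.9, -0.0, -160.7]
force: [5.2, -12.0, 0.4]
opening: 0.0003
gripper_force: 6.1
```

>>> arm_command:
  steps:
    - {"translation":[0,1,0],"rotation":[0,0,0],"claw":0}
    - {"translation":[0,1,0],"rotation":[0,0,0],"claw":0}
    - {"translation":[0,2,0],"rotation":[0,0,0],"claw":0}
    - {"translation":[0,2,0],"rotation":[0,0,0],"claw":0}
    - {"translation":[0,2,0],"rotation":[0,0,0],"claw":0}

```text
clock: 7.7
tool_pos: [0.5879, 0.1799, 0.0367]
orientation: [-179.8, -0.1, -160.7]
force: [10.0, -19.9, 0.3]
opening: 0.0005
gripper_force: 11.0
```

End stop reached: 22 N with no further motion. I'll back off and lift.

>>> arm_command:
  steps:
    - {"translation":[0,-6,0],"rotation":[0,0,0],"claw":0}
    - {"translation":[0,-25,0],"rotation":[0,0,0],"claw":0}
    - {"translation":[0,-32,-30],"rotation":[0,0,0],"claw":0}
    - {"translation":[0,-32,-75],"rotation":[0,0,0],"claw":0}
    - {"translation":[0,-32,-123],"rotation":[0,0,0],"claw":0}

```text
clock: 8.2
tool_pos: [0.597, 0.1532, 0.1601]
orientation: [180.0, -0.1, -160.7]
force: [2.8, 0.7, 0.6]
opening: 0.0006
gripper_force: 0.0
```

```bash
python3 -c "
from h import *
go(.5246,-.2278,.16,-165.4)"
```

```text
t 8.2 pos [0.597  0.1532 0.1601] rpy [ 1.7998e+02 -8.0000e-02 -1.6069e+02] F [2.77 0.67 0.65] op 0.0006
trans mm [ 1.943e+02 -3.356e+02  3.000e-01] rot/5deg [ 0.004 -0.017  0.941]
```

>>> arm_command:
  steps:
    - {"translation":[20,-35,0],"rotation":[0,0,0],"claw":45}
    - {"translation":[40,-70,0],"rotation":[0,0,0],"claw":45}
    - {"translation":[60,-105,0],"rotation":[0,0,0],"claw":45}
    - {"translation":[80,-140,0],"rotation":[0,0,0],"claw":45}
    - {"translation":[100,-172,0],"rotation":[0,0,0],"claw":45}

```text
clock: 8.7
tool_pos: [0.5599, -0.043, 0.1599]
orientation: [180.0, 0.1, -160.7]
force: [0.8, 0.4, -0.5]
opening: 0.0348
gripper_force: 0.0
```

>>> arm_command:
  steps:
    - {"translation":[20,-35,0],"rotation":[0,0,0.2],"claw":45}
    - {"translation":[40,-70,0],"rotation":[0,0,0.5],"claw":45}
    - {"translation":[60,-105,0],"rotation":[0,0,0.94],"claw":45}
    - {"translation":[80,-140,0],"rotation":[0,0,0.94],"claw":45}
    - {"translation":[94,-164,0],"rotation":[0,0,0.94],"claw":45}

```text
clock: 9.2
tool_pos: [0.5254, -0.2297, 0.1597]
orientation: [180.0, 0.1, -165.4]
force: [0.4, -0.1, 0.1]
opening: 0.0447
gripper_force: 0.0
```

```bash
python3 - <<'E'
from h import *
p,d=ctrl.snapshot("top"); cv2.imwrite("pics/t3.png",cv2.resize(p[100:280,60:300,::-1],(720,540)))
z=p.astype(int); r,g,b=z[...,0],z[...,1],z[...,2]; C=cloud("top",d)
m=(r>150)&(g>120)&(b<110)&(abs(C[...,2]-.056)<.006)
k,l,s,ce=cv2.connectedComponentsWithStats(m.astype(np.uint8))
for i in range(1,k):
    if s[i,4]>15: print(ce[i].round(1),s[i,4],C[l==i].mean(0).round(4))
p,d=ctrl.snapshot("scene"); cv2.imwrite("pics/s3.png",cv2.resize(p[150:330,150:390,::-1],(720,540)))
go(.5246,-.2278,.075,-165.4)
E
```

```text
[460.6 141.2] 2458 [ 0.6757 -0.5602  0.0599]
[126.8 180.5] 93 [0.5797 0.2115 0.0557]
[101.2 189.1] 95 [0.5597 0.2679 0.056 ]
[304.  293.3] 53 [ 0.3263 -0.1901  0.0558]
t 9.3 pos [ 0.5252 -0.2304  0.1595] rpy [ 1.8000e+02  5.0000e-02 -1.6555e+02] F [-0.1  -0.04  0.29] op 0.0448
trans mm [-0.   2.7 84.5] rot/5deg [ 0.    0.01 -0.03]
```

View pics/s3.png

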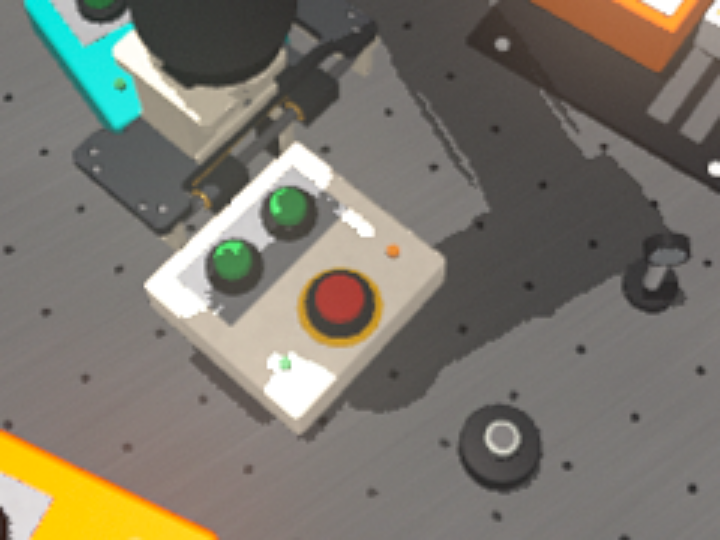

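View pics/t3.png

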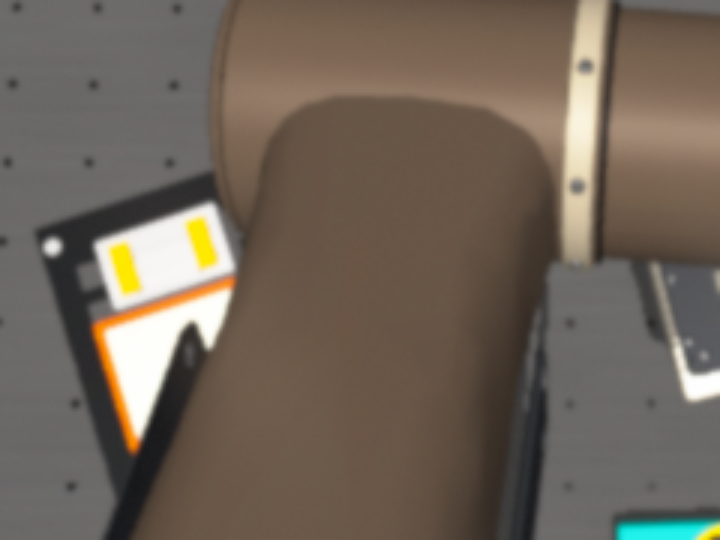

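The shutter has moved about 44 mm and stayed at the stop, with its stripes at (125,270) and (203,243) of the top crop. In the scene crop the keys, at (233,260) and (288,207), lie below the gripper. I'll check where the fingertips sit, from depth.

```bash
python3 - <<'E'
from h import *
p,d=ctrl.snapshot("scene"); C=cloud("scene",d); o=ctrl.get_obs()
R=Ro.from_euler('xyz',o["orientation"],degrees=True).as_matrix()
L=(C-o["tool_pos"])@R*1000
for a,b in((-3,4),(-10,-3),(-20,-10),(-35,-20)):   # slices along tool z (0 = tip)
    m=(L[...,2]>a)&(L[...,2]<b)&(abs(L[...,0])<40)&(abs(L[...,1])<110)
    for s in(1,-1):
        q=L[m&(L[...,1]*s>0)]; 
        if len(q)>3: print(a,b,s,len(q),'x',np.percentile(q[:,0],[2,98]).round(1),'y',np.percentile(q[:,1],[2,98]).round(1))
go(.5246,-.2278,.075,-165.4)
E
```

```text
-10 -3 1 15 x [-11.4  -0. ] y [20.  34.6]
-10 -3 -1 7 x [-11.3  -1.1] y [-40.3 -29.2]
-20 -10 1 25 x [-11.3  10.4] y [20.1 34.9]
-35 -20 1 26 x [-11.2   7.6] y [20.5 35.1]
t 9.35 pos [ 0.5255 -0.2292  0.1595] rpy [ 1.7999e+02  6.0000e-02 -1.6553e+02] F [ 0.8  -0.29 -0.33] op 0.045
trans mm [ 0.6  1.5 84.5] rot/5deg [ 0.003  0.012 -0.025]
```

>>> arm_command:
  steps:
    - {"translation":[0,1,20],"rotation":[0,0,0],"claw":45}
    - {"translation":[0,1,40],"rotation":[0,0,0],"claw":45}
    - {"translation":[0,1,60],"rotation":[0,0,0],"claw":45}
    - {"translation":[0,1,75],"rotation":[0,0,0],"claw":45}
    - {"translation":[0,1,84],"rotation":[0,0,0],"claw":45}

```text
clock: 9.85
tool_pos: [0.5253, -0.2259, 0.0744]
orientation: [180.0, -0.0, -165.3]
force: [0.5, -0.1, 0.1]
opening: 0.0451
gripper_force: 0.0
```

>>> arm_command:
  steps:
    - {"translation":[0,0,3],"rotation":[0,0,0],"claw":45}
    - {"translation":[0,0,6],"rotation":[0,0,0],"claw":45}
    - {"translation":[0,0,9],"rotation":[0,0,0],"claw":45}
    - {"translation":[0,0,11],"rotation":[0,0,0],"claw":45}
    - {"translation":[0,0,12],"rotation":[0,0,0],"claw":45}

```text
clock: 10.35
tool_pos: [0.526, -0.2269, 0.0645]
orientation: [-180.0, 0.1, -165.4]
force: [-1.4, 4.4, 6.1]
opening: 0.0447
gripper_force: 3.4
```

>>> arm_command:
  steps:
    - {"translation":[0,0,2],"rotation":[0,0,0],"claw":45}
    - {"translation":[0,0,4],"rotation":[0,0,0],"claw":45}
    - {"translation":[0,0,5],"rotation":[0,0,0],"claw":45}
    - {"translation":[0,0,6],"rotation":[0,0,0],"claw":45}
    - {"translation":[0,0,6],"rotation":[0,0,0],"claw":45}

```text
clock: 10.85
tool_pos: [0.526, -0.2269, 0.061]
orientation: [-179.9, 0.1, -165.3]
force: [-9.3, 8.3, 27.5]
opening: 0.0449
gripper_force: 14.1
```

>>> arm_command:
  steps:
    - {"translation":[0,0,1],"rotation":[0,0,0],"claw":45}
    - {"translation":[0,0,2],"rotation":[0,0,0],"claw":45}
    - {"translation":[0,0,2],"rotation":[0,0,0],"claw":45}
    - {"translation":[0,0,2],"rotation":[0,0,0],"claw":45}
    - {"translation":[0,0,2],"rotation":[0,0,0],"claw":45}

```text
clock: 11.35
tool_pos: [0.5262, -0.2269, 0.0608]
orientation: [-179.9, 0.2, -165.3]
force: [-13.4, 12.4, 43.7]
opening: 0.0449
gripper_force: 22.2
```

>>> arm_command:
  steps:
    - {"translation":[0,0,-2],"rotation":[0,0,0],"claw":45}
    - {"translation":[0,0,-2],"rotation":[0,0,0],"claw":45}

```text
clock: 11.55
tool_pos: [0.5261, -0.2269, 0.0611]
orientation: [-179.9, 0.2, -165.3]
force: [-8.3, 9.5, 27.8]
opening: 0.0451
gripper_force: 13.8
```

```bash
python3 - <<'E'
from h import *
o=ctrl.get_obs(); R=Ro.from_euler('xyz',o["orientation"],degrees=True)
print(R.inv().apply(o["force"]),R.inv().apply(o["moment"]),o["tool_pos"],o["clock"],o["orientation"])
p,d=ctrl.snapshot("scene"); cv2.imwrite("pics/s4.png",cv2.resize(p[190:280,180:300,::-1],(800,600),interpolation=cv2.INTER_CUBIC))
C=cloud("scene",d); z=p.astype(int); r,g,b=z[...,0],z[...,1],z[...,2]
m=(g>r+40)&(g>b+30)&(abs(C[...,0]-.5246)<.04)&(abs(C[...,1]+.2278)<.06)
k,l,s,ce=cv2.connectedComponentsWithStats(m.astype(np.uint8))
for i in range(1,k):
    if s[i,4]>5: print(ce[i].round(1),s[i,4],C[l==i].mean(0).round(4),np.percentile(C[l==i][:,2],[50,90]).round(4))
E
```

```text
[  5.50801623  11.26908268 -27.79795425] [-4.17750347  2.06557954 -0.00952553] [ 0.52608856 -0.22690769  0.06108641] 11.55 [-1.79927372e+02  1.72978130e-01 -1.65325229e+02]
[246.5 222.9] 18 [ 0.5274 -0.2028  0.0597] [0.0603 0.062 ]
[225.9 241.7] 7 [ 0.5412 -0.2659  0.0599] [0.0598 0.0609]
```

View pics/s4.png

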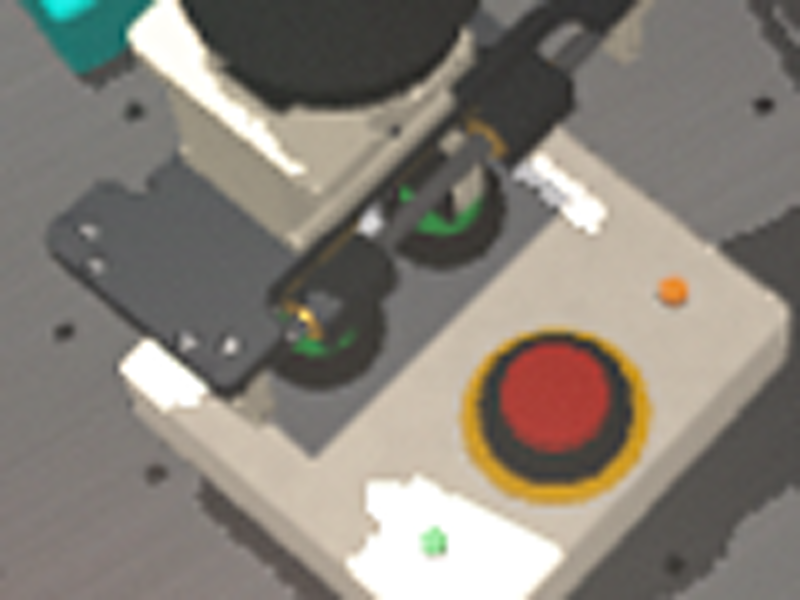

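Both green caps, at about (320,345) and (440,215), are sunk level with their collars under a fingertip each. Depth puts them at 60 mm, against 68 mm read when up. I'll relieve the sideways load slightly and hold.

>>> arm_command:
  steps:
    - {"translation":[0,1,0],"rotation":[0,0,0],"claw":45}
    - {"translation":[0,1,0],"rotation":[0,0,0],"claw":45}
    - {"translation":[0,1,0],"rotation":[0,0,0],"claw":45}

```text
clock: 11.9
tool_pos: [0.5261, -0.2268, 0.0611]
orientation: [-179.9, 0.2, -165.3]
force: [-8.1, 4.0, 25.4]
opening: 0.0451
gripper_force: 12.8
```

```bash
python3 - <<'E'
from h import *
o=ctrl.get_obs(); R=Ro.from_euler('xyz',o["orientation"],degrees=True)
print(R.inv().apply(o["force"]),R.inv().apply(o["moment"]),o["tool_pos"],o["clock"],o["orientation"])
E
```

```text
[  6.70760624   5.84437633 -25.41216229] [-2.00928741  2.29112743  0.04381457] [ 0.52606352 -0.22679182  0.0610857 ] 11.9 [-1.79868379e+02  1.59796433e-01 -1.65317624e+02]
```

The moment shows the load shared between both fingers, with at least about 9 N on each, so both keys are bottomed. Holding.

>>> arm_command:
  steps:
    - {"translation":[0,0,0],"rotation":[0,0,0],"claw":45}
    - {"translation":[0,0,0],"rotation":[0,0,0],"claw":45}
    - {"translation":[0,0,0],"rotation":[0,0,0],"claw":45}
    - {"translation":[0,0,0],"rotation":[0,0,0],"claw":45}
    - {"translation":[0,0,0],"rotation":[0,0,0],"claw":45}

```text
clock: 12.4
tool_pos: [0.5261, -0.2268, 0.0611]
orientation: [-179.9, 0.2, -165.3]
force: [-7.6, 3.8, 25.4]
opening: 0.0449
gripper_force: 12.8
```

>>> arm_command:
  steps:
    - {"translation":[0,0,0],"rotation":[0,0,0],"claw":45}
    - {"translation":[0,0,0],"rotation":[0,0,0],"claw":45}
    - {"translation":[0,0,0],"rotation":[0,0,0],"claw":45}
    - {"translation":[0,0,0],"rotation":[0,0,0],"claw":45}
    - {"translation":[0,0,0],"rotation":[0,0,0],"claw":45}

```text
clock: 12.9
tool_pos: [0.526, -0.2268, 0.0611]
orientation: [-179.9, 0.2, -165.3]
force: [-8.0, 3.7, 25.7]
opening: 0.0448
gripper_force: 12.8
```

>>> arm_command:
  steps:
    - {"translation":[0,0,0],"rotation":[0,0,0],"claw":45}
    - {"translation":[0,0,0],"rotation":[0,0,0],"claw":45}
    - {"translation":[0,0,0],"rotation":[0,0,0],"claw":45}
    - {"translation":[0,0,0],"rotation":[0,0,0],"claw":45}
    - {"translation":[0,0,0],"rotation":[0,0,0],"claw":45}

```text
clock: 13.4
tool_pos: [0.5261, -0.2268, 0.0611]
orientation: [-179.9, 0.2, -165.3]
force: [-7.0, 3.6, 25.6]
opening: 0.0451
gripper_force: 12.8
```

>>> arm_command:
  steps:
    - {"translation":[0,0,0],"rotation":[0,0,0],"claw":45}
    - {"translation":[0,0,0],"rotation":[0,0,0],"claw":45}
    - {"translation":[0,0,0],"rotation":[0,0,0],"claw":45}
    - {"translation":[0,0,0],"rotation":[0,0,0],"claw":45}
    - {"translation":[0,0,0],"rotation":[0,0,0],"claw":45}

```text
clock: 13.9
tool_pos: [0.5261, -0.2268, 0.0611]
orientation: [-179.9, 0.2, -165.3]
force: [-7.0, 3.6, 24.6]
opening: 0.0449
gripper_force: 12.8
```

>>> arm_command:
  steps:
    - {"translation":[0,0,0],"rotation":[0,0,0],"claw":45}
    - {"translation":[0,0,0],"rotation":[0,0,0],"claw":45}
    - {"translation":[0,0,0],"rotation":[0,0,0],"claw":45}
    - {"translation":[0,0,0],"rotation":[0,0,0],"claw":45}
    - {"translation":[0,0,0],"rotation":[0,0,0],"claw":45}

```text
clock: 14.4
tool_pos: [0.5261, -0.2268, 0.0611]
orientation: [-179.9, 0.2, -165.3]
force: [-8.1, 2.7, 26.6]
opening: 0.0452
gripper_force: 12.8
```

>>> arm_command:
  steps:
    - {"translation":[0,0,0],"rotation":[0,0,0],"claw":45}
    - {"translation":[0,0,0],"rotation":[0,0,0],"claw":45}
    - {"translation":[0,0,0],"rotation":[0,0,0],"claw":45}
    - {"translation":[0,0,0],"rotation":[0,0,0],"claw":45}
    - {"translation":[0,0,0],"rotation":[0,0,0],"claw":45}

```text
clock: 14.9
tool_pos: [0.5261, -0.2268, 0.0611]
orientation: [-179.9, 0.2, -165.3]
force: [-7.4, 4.0, 25.9]
opening: 0.045
gripper_force: 12.8
```

>>> arm_command:
  steps:
    - {"translation":[0,0,0],"rotation":[0,0,0],"claw":45}
    - {"translation":[0,0,0],"rotation":[0,0,0],"claw":45}

```text
clock: 15.1
tool_pos: [0.5261, -0.2268, 0.0611]
orientation: [-179.9, 0.2, -165.3]
force: [-6.6, 3.9, 26.2]
opening: 0.045
gripper_force: 12.8
```

>>> arm_command:
  steps:
    - {"translation":[0,0,-10],"rotation":[0,0,0],"claw":45}
    - {"translation":[0,0,-25],"rotation":[0,0,0],"claw":45}
    - {"translation":[0,0,-50],"rotation":[0,0,0],"claw":45}
    - {"translation":[0,0,-85],"rotation":[0,0,0],"claw":45}
    - {"translation":[0,0,-120],"rotation":[0,0,0],"claw":45}

```text
clock: 15.6
tool_pos: [0.5248, -0.2263, 0.1789]
orientation: [-180.0, -0.0, -165.4]
force: [1.4, -0.3, -0.2]
opening: 0.0453
gripper_force: 0.0
```

```bash
python3 - <<'E'
from h import *
p,d=ctrl.snapshot("scene"); cv2.imwrite("pics/s5.png",p[:,:,::-1])
C=cloud("scene",d); z=p.astype(int); r,g,b=z[...,0],z[...,1],z[...,2]
m=(g>r+40)&(g>b+30)&(abs(C[...,0]-.5246)<.04)&(abs(C[...,1]+.2278)<.06)
k,l,s,ce=cv2.connectedComponentsWithStats(m.astype(np.uint8))
for i in range(1,k):
    if s[i,4]>15: print(ce[i].round(1),s[i,4],C[l==i].mean(0).round(4))
print(ctrl.get_obs()["clock"])
E
```

```text
[245.4 218.2] 119 [ 0.519  -0.2001  0.0667]
[226.9 235.9] 126 [ 0.5334 -0.2577  0.0666]
15.65
```

View pics/s5.png

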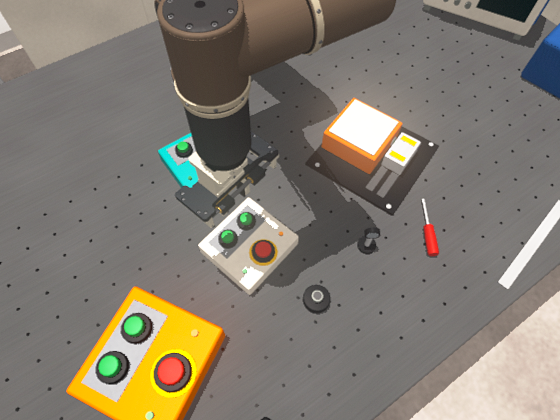

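The keys are back up at (245,218) and (227,236), and the shutter is across at (402,152). The lens, puck and driver haven't moved, and the arm touches nothing.

```bash
python3 -c "
from plant import ctrl
print(ctrl.close_job())"
```

```text
the job is handed in; nothing more can be done
None
```

The shutter was pushed to its end stop, then both green keys were held fully down together for about 4 s and released. Nothing else was disturbed, and the job was handed in at about 16 s.

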